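# Tip used tubes into the sharps bin and flip its hood shut

## Task

Two used sample tubes lie on the tilt tray of the sharps bin: push the tray's front guard back until the tray tips them down into the bin, let the tray swing back level, then flip the hood over from behind and press it fully shut. Push only on the outer faces: do not touch the tubes or the inside of the tray or hood, grip nothing, and leave the things round the bin where they stand.

Things in the scene. Friction and masses are not known exactly. Their poses are not given: they have to be found in the camera images.
- sharps_bin: Grey sharps bin screwed to the worktop, 140 mm front to rear (its x, to the rear), 190 mm wide (y, to its left). Origin: centre of its underside. Front wall 119 mm high; side cheeks and rear wall 179 mm, 3 mm thick. A white tilt tray lies across its mouth between the cheeks; a white hood is hinged along the top of the rear wall.
- tilt_tray (a joint): Tray angle in rad about an axle along the bin's y, just behind the foot of its front guard. 0: level, at its stop; 1.1: tipped fully to the rear (limit). Pushing the guard to the rear lowers the tray's rear edge and the tubes roll off into the bin; all are off by 0.95 rad held for half a second. A damped spring (0.10 to 0.16 N m) brings it back level about a second after it is let go.
- tray_axle (a point): Middle of the tray's axle, 128 mm above the bin's underside, 40 mm in front of its centre. The tray is 168 mm wide and reaches 17 mm before and 75 mm behind the axle. Upper side of the floor, inner face of the guard and the 16 mm end walls are its contaminated inside.
- tray_guard (a point): Outer (front) face of the tray's upright guard, mid-width, 33 mm above the axle; the guard is 168 mm wide, its top 50 mm above the axle. Turns with the tray. A fingertip moved level to the rear with its end at this height keeps to the guard's outer face: the tray stands at about 0.95 rad when the tip's leading side is 20 mm behind the axle, and at 1.1 rad the guard's top is still 3 mm above it.
- hood (a joint): Hood angle in rad about its hinge (along the bin's y, 183 mm above its underside, 70 mm behind its centre). 0: shut, flat over the bin with its skirt down in front; 1.57: upright; it starts leaning back beyond upright; limit 2.05. The hinge is stiff (0.16 N m): the hood stays where it is left and must be pushed all the way, about 2 N near its edge.
- hood_edge (a point): Middle of the hood's free edge on its outer face, where the flat top meets the skirt, 146 mm from the hinge line; the outer face lies 3 mm outside that line. Turns with the hood: z out of the outer face, x to the hinge. Hood 194 mm wide, skirt 50 mm deep at right angles on the inner side, with a 20 mm tongue. The inner faces of top and skirt are its contaminated inside.
- long_tube (a point): Centre of the longer used sample tube, 112 mm long, 15 mm across, cap 18 mm across, lying across the tray along the bin's y. Its z is the tube's axis.
- short_tube (a point): Centre of the shorter used sample tube, 98 mm long, 15 mm across, cap 18 mm across, lying beside the other on the tray.
- specimen_cup: White specimen cup with screw lid, 66 mm across, 70 mm high, beside the bin. Origin: centre of its underside.
- specimen_jar: Cream screw-lid jar, 46 mm across, 72 mm high, beside the bin. Origin: centre of its underside.
- label_block: Small waisted box of slide labels, 34x40x66 mm, near a rear corner of the bin. Origin: centre of its underside.
- cover_slips: Small flat carton, 62x63x30 mm, near a rear corner of the bin. Origin: centre of its underside.
Things that resemble listed ones, but are neither listed nor needed, are in the scene too. Leave any turquoise look-alike of the part that bears short_tube alone. Leave any green look-alike of the part that bears long_tube alone.

How it is judged:
By the outcome, as a careful person would: the job done as asked, in the order asked, and still so for the second after the job is handed in, with the robot touching nothing.
It also fails if it takes over 51 s, if anything falls off the work surface, if the arm or the gripper's body presses on something with over 40 N, if the wrist force passes 120 N, or if a joint passes its speed limit or range.

## Robot

A 7-joint arm with a two-finger parallel gripper is mounted at the origin on a cart in front of the work surface, level with it; the furniture and walls round the work are solid. World frame = base frame: x ahead of the robot, y to its left, z up, the work surface at z = 0. Lengths are in m, angles in rad, forces in N, time in s.
With the tool pointing down it reaches from about 0.4 to 0.875 m from the base axis. Payload 19.3 kg.
Tool frame: the origin (TCP) lies at the very end of the fingers, on their centre line; the grasp point (between the pads) lies 19 mm behind it (manip.tcp_to_grasp is the distance from the TCP to the grasp point, in m); z points along the fingers, y is the line along which they close (so a half turn about z gives the same grasp; the last joint's range is limited). The gripper opens to 85 mm and grips with 20 to 120 N. Pads are 22 mm wide; open, the fingers measure 114 mm over their backs; the gripper's body (76 mm by 85 mm) begins 54 mm behind the grasp point. The pads swing forward as they close: fully open they stand 13 mm farther back than shut.
Start: joints at [-1.408, 0.521, -0.036, 1.599, 0.021, 1.021, -0.113], TCP at [0.144, 0.608, 0.231] pointing down, gripper open.
Joint ranges: [-2.91, 2.91], [-0.3, 2.13], [-1.5, 1.42], [0.17, 2.43], [-1.26, 4.41], [0.16, 1.93], [-2.52, 2.52]. Speed limits (rad/s): [1.89, 1.89, 2.39, 2.39, 3.01, 3.01, 3.01].

## Interface

Orientations are given as a rotation vector (axis times angle).
In Python, from station import read_state, eyes, manip gives the robot as it stands.
- The arm moves only by the tool arm_command, never from a script. Its argument "plan" is a list of rows, each a list of 7 numbers: the turn, a rotation vector about the tool's x, y, z in rad, then the shift along the tool's x, y, z in mm, then the closure, from 0 (fully open) to 1 (shut). A call has 1 to 20 rows; each row shifts and turns the commanded pose from where the row before left it, along the tool's axes as they then stand; what a row does not reach is not made up. A row lasts 1/10 s, in which the tool goes at most 50 mm and 8.59 degrees, less where a joint would pass 70% of its speed; a pose out of reach is approached as far as the arm can. A call is refused whole if a number of a shift passes 50 or a number of a turn 0.15, either way. A call with a gripper value outside its range is refused whole. The fingers move at their own pace and stop on an object; "squeeze" is the grip in N (left out, the last holds). Time passes only in rows, so rows that do not move let the fingers close. It gives the time, the measured TCP pose, the force, the opening and the grip force at its end, in the units of the state.
- read_state(): the state, without advancing time (a new reading comes with each control period).
- eyes.read_camera(name): name is "scene" or "top" or "wrist"; returns a dict with "image" (480x640x3 uint8, blue, green, red), "depth" (480x640 float32, m along the optical axis (not along the pixel's ray), 0 where there is no reading), "fx", "fy", "cx", "cy" (pixels), "D" ([k1, k2, p1, p2, k3] as OpenCV has them; the pictures are not rectified), "T" (4x4, takes a point from camera to world coordinates); the wrist camera has in their place "tool_from_camera" (4x4, takes a point from camera to tool coordinates, whose origin is the TCP and whose axes are the flange's). Camera axes: x right, y down, z forward; pixel columns grow to the right and rows downward; lengths in m; the calibration is good to about 2 mm. A picture is of the moment at which its call begins: read the wrist's pose just before it.
- manip.close_job(): hands the job in; it is judged then, once.
The state is a dict: "time_s": time; "joint_pos": joint angles; "qd": joint speeds; "joint_torque": joint torques, N m; "tcp_pos": TCP position; "tcp_rot": TCP orientation; "contact_force": force on the tool from outside, world axes, zero at the start; "torque": the same for the moment, N m; "opening": finger opening in m; "gripper_force": force on a finger pad.
Only numpy, scipy, OpenCV 4.12 (cv2) and the standard library are available. Lean on these libraries where they do the work, as an engineer would, in place of code of your own. Each camera call takes 0.05 s, during which the arm holds its last target. There are 200 camera calls.

## Working session

There is one attempt and no reset: what is moved stays moved. The work goes in short steps, Python scripts to look and compute and a tool call to move; the robot and the scene stay as the last step left them, time stands still between calls to the robot, and variables do not carry over. Pictures are saved under pics/ and viewed, at most 10 in all, crops included, and the job is handed in when it is done.

Besides the shell and the picture viewer there is one more tool, called after "Request:" as name(argument=value, ...), one argument or row to a line, values as JSON. arm_command: Moves the arm, as the interface text tells. Its arguments: {"type":"object","properties":{"plan":{"type":"array"},"squeeze":{"type":"number"}},"required":["plan"]}

```bash
mkdir -p pics; ls
python3 - <<'E'
from station import read_state, eyes, manip
import cv2,numpy as np
s=read_state();print(s['time_s'],s['tcp_pos'],s['tcp_rot'],s['opening'])
for n in ['scene','top']:
    c=eyes.read_camera(n);cv2.imwrite(f'pics/{n}0.png',c['image']);np.save(f'pics/{n}0.npy',c,allow_pickle=True)
    print(n,c['fx'],c['D'],np.round(c['T'],3).tolist())
E
```

```text
pics
0.0 [0.14414555 0.60783078 0.2307426 ] [-3.64875343e-01 -3.12027143e+00  1.74675974e-03] 0.08544860783476002
scene 551.8752043287799 [-0.00508818  0.          0.          0.          0.        ] [[0.543, -0.649, 0.533, -0.092], [-0.84, -0.417, 0.348, -0.348], [-0.004, -0.636, -0.772, 1.032], [0.0, 0.0, 0.0, 1.0]]
top 548.2007569239282 [-0.13221174  0.          0.          0.          0.        ] [[-0.029, -0.999, 0.044, 0.473], [-0.999, 0.03, 0.019, 0.05], [-0.02, -0.043, -0.999, 1.56], [0.0, 0.0, 0.0, 1.0]]
```

View pics/scene0.png

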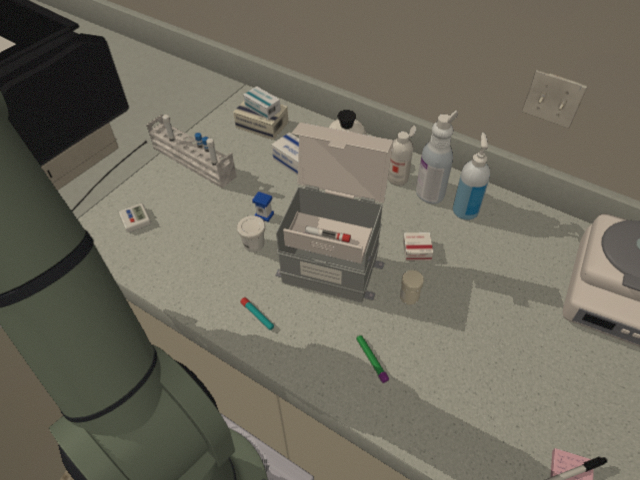

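View pics/top0.png

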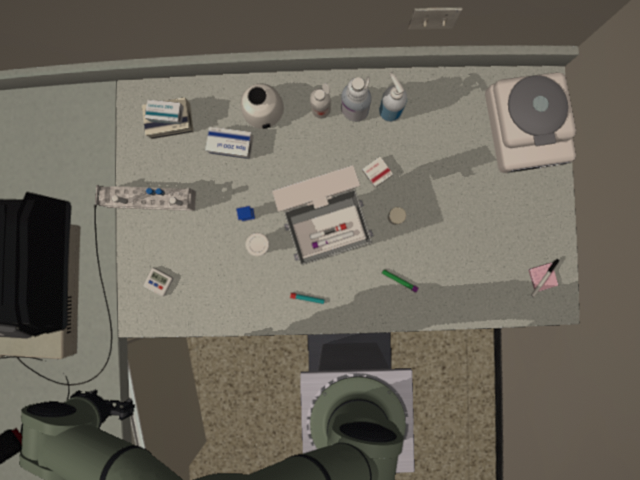

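The scene view shows the bin at about (330,240), with the hood leaning back behind it. The cup is at (251,233), the jar at (412,288), the blue label block at (263,207) and the cover slips at (418,246). In the top view the bin is at (328,228) and the hood edge at about (315,190). The teal and green pens are the look-alikes.

```bash
cat > h.py <<'E'
import numpy as np,cv2
def cloud(c,T=None):
    T=c['T'] if T is None else T
    v,u=np.mgrid[0:480,0:640]
    K=np.array([[c['fx'],0,c['cx']],[0,c['fy'],c['cy']],[0,0,1]])
    n=cv2.undistortPoints(np.stack([u,v],-1).reshape(-1,1,2).astype(np.float32),K,np.array(c['D'])).reshape(480,640,2)
    d=c['depth'];P=np.dstack([n[...,0]*d,n[...,1]*d,d])
    W=P@T[:3,:3].T+T[:3,3];W[d<=0]=np.nan
    return W
E
python3 - <<'E'
import numpy as np,cv2
from h import *
for n in ['scene','top']:
    c=np.load(f'pics/{n}0.npy',allow_pickle=True).item();W=cloud(c)
    tab=W[(abs(W[...,2])<.02)&(W[...,0]>.3)&(W[...,0]<.7)&(abs(W[...,1])<.4)]
    print(n,'table z',np.median(tab[:,2]))
    m=np.zeros((480,640),bool)
    if n=='top': m[160:270,265:375]=1
    else: m[115:300,270:395]=1
    Q=W[m]
    r=Q[(Q[:,2]>.172)&(Q[:,2]<.186)]
    print(' rim n',len(r),cv2.minAreaRect(r[:,:2].astype(np.float32)), np.degrees(0))
    h=Q[(Q[:,2]>.2)&(Q[:,2]<.36)]
    ce=h.mean(0);U,S,V=np.linalg.svd(h-ce,full_matrices=False);nn=V[2]
    print(' hood n',len(h),ce,nn,'rms',S[2]/len(h)**.5,'z',h[:,2].min(),h[:,2].max())
    hh=h[abs((h-ce)@nn)<.006];ce=hh.mean(0);U,S,V=np.linalg.svd(hh-ce,full_matrices=False)
    print('  refit',len(hh),ce,V[2],'zmax',np.percentile(hh[:,2],99.5))
    f=Q[(Q[:,2]>.02)&(Q[:,2]<.11)]
    if n=='scene' and len(f): print(' front pts',len(f))
    # neighbours
    for nm,(u,v) in (dict(cup=(257,244),jar=(397,215),label=(245,213),slips=(377,170)) if n=='top' else dict(cup=(251,225),jar=(412,278),label=(263,199),slips=(418,240))).items():
        print(nm,np.round(np.nanmedian(W[v-3:v+4,u-3:u+4].reshape(-1,3),0),3))
    if n=='top':
        for z0 in (.11,.13,.15,.172): print(z0)
        im=c['image'][150:280,225:415];cv2.imwrite('pics/top_crop.png',cv2.resize(im,None,fx=4,fy=4,interpolation=cv2.INTER_CUBIC))
        for v in range(180,270,6): print(v,[ (int(1000*W[v,u,2]) if W[v,u,2]==W[v,u,2] else -1) for u in range(268,380,5)])
    else:
        im=c['image'][115:305,225:445];cv2.imwrite('pics/scene_crop.png',cv2.resize(im,None,fx=3,fy=3,interpolation=cv2.INTER_CUBIC))
E
```

```text
scene table z -0.00021009342881905813
 rim n 852 ((0.5534509420394897, 0.0673958882689476), (0.14590643346309662, 0.19225625693798065), 15.563386917114258) 0.0
 hood n 5148 [0.63297752 0.08637097 0.27050818] [9.60675740e-01 2.77672682e-01 5.82915117e-05] rms 0.011451932365624515 z 0.20004052750937074 0.3408647987018103
  refit 2153 [0.63293315 0.08724758 0.25277067] [ 0.95999644  0.27708983 -0.04034924] zmax 0.3306839656896851
 front pts 4597
cup [0.519 0.263 0.066]
jar [ 0.582 -0.123  0.073]
label [0.602 0.292 0.065]
slips [ 0.719 -0.073  0.029]
top table z 0.0005321740379394813
 rim n 349 ((0.5542104840278625, 0.0679776668548584), (0.13742639124393463, 0.19022241234779358), 16.2229061126709) 0.0
 hood n 2010 [0.62876641 0.08916688 0.33095046] [0.25568144 0.07448447 0.96388748] rms 0.0061591269055308925 z 0.2000481280797295 0.34560913633514767
  refit 1980 [0.62877989 0.08910588 0.3311774 ] [0.23755434 0.0679928  0.9689917 ] zmax 0.34368169418943645
cup [0.517 0.262 0.069]
jar [ 0.584 -0.123  0.073]
label [0.603 0.293 0.068]
slips [ 0.716 -0.076  0.03 ]
0.11
0.13
0.15
0.172
180 [2, 
[... 793 characters left out ...]
 130, 148, 0, -1, 1]
228 [2, -1, 4, 1, 0, 16, 127, 130, 133, 126, 132, 134, 127, 147, 147, 143, 129, 126, 130, 81, 3, -1, 2]
234 [7, -5, 1, -1, -6, 95, 135, 130, 131, 139, 147, 146, 142, 125, 129, 141, 145, 143, 132, 141, 180, 0, 5]
240 [57, -6, -2, 2, 0, 178, 144, 135, 129, 132, 131, 146, 146, 151, 145, 129, 128, 176, 172, 7, 110, 4, 0]
246 [67, 0, -9, -6, 3, -6, 59, 124, 130, 151, 143, 130, 127, 132, 178, 9, 9, 126, 114, 6, 2, -2, 3]
252 [0, -6, -5, -2, -2, -1, 137, 124, 131, 176, 174, 5, 7, 121, 121, 6, 0, 1, 0, 2, 0, 0, -8]
258 [3, 1, 2, 4, 1, 1, 178, 9, 7, 0, 116, 1, -2, -1, 1, -3, 3, 3, 0, -1, -1, 5, -1]
264 [2, 1, 4, 1, -2, -3, -6, 0, 3, -2, -1, 8, 6, -6, 1, -4, 0, 0, -5, 5, 4, 3, -2]
```

View pics/top_crop.png

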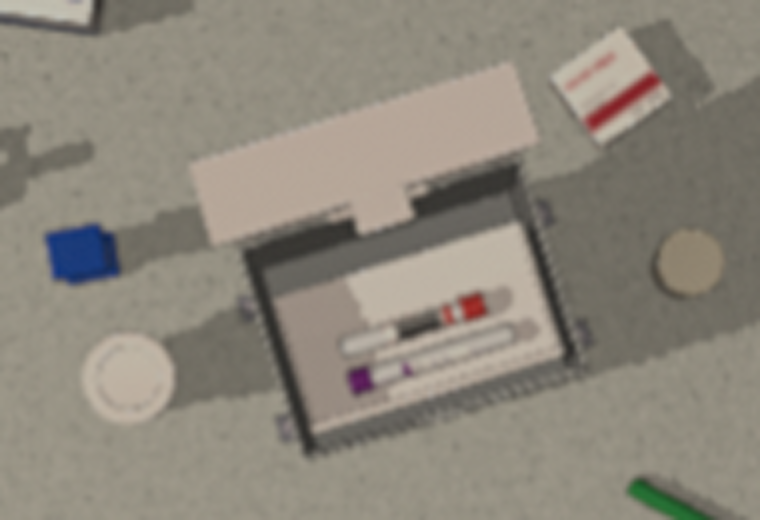

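View pics/scene_crop.png

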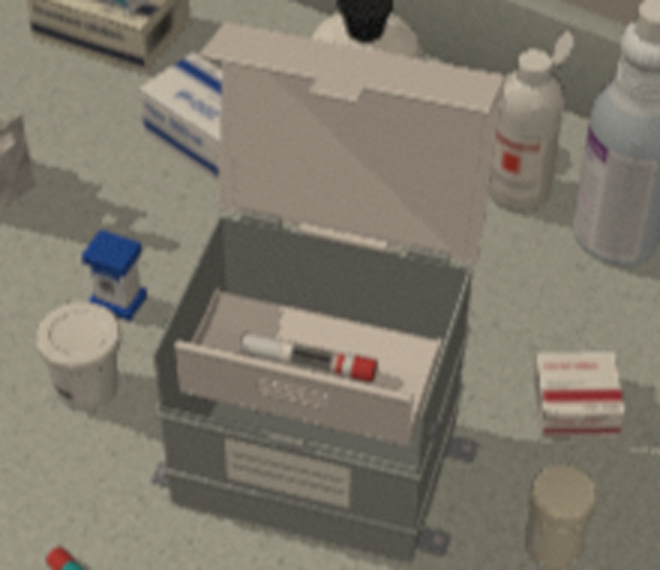

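The bin's centre is about (0.554, 0.068) with yaw 16°. Both views agree on this, and the rim size matches. The hood stands at about 1.82 rad, taken from the slope of the skirt. I'll shut the fingers, align the tool to the bin and go to the front of the guard.

Request:
arm_command(
  plan=[
    [0,0,-0.103,0,0,0,1],
    [0,0,-0.103,0,0,0,1],
    [0,0,-0.103,0,0,0,1],
    [0,0,-0.103,0,0,0,1],
    [0,0,-0.103,0,0,0,1],
    [0,0,0,-8,-32,0,1],
    [0,0,0,-8,-32,0,1],
    [0,0,0,-8,-32,0,1],
    [0,0,0,-8,-32,0,1],
    [0,0,0,-8,-32,0,1],
    [0,0,0,-8,-32,0,1],
    [0,0,0,-8,-32,0,1],
    [0,0,0,-8,-32,0,1],
    [0,0,0,-8,-32,0,1],
    [0,0,0,-8,-32,0,1],
    [0,0,0,-8,-32,0,1],
    [0,0,0,-8,-32,0,1],
    [0,0,0,-8,-32,0,1],
    [0,0,0,-8,-32,0,1],
    [0,0,0,0,0,0,1],
  ],
)

```text
time_s: 2.1
tcp_pos: [0.378, 0.2056, 0.2312]
tcp_rot: [-0.434, 3.111, -0.002]
contact_force: [0.2, 0.7, 0.4]
opening: -0.0001
gripper_force: 0.0
```

```bash
cat > b.py <<'E'
from station import read_state
from scipy.spatial.transform import Rotation as R
import numpy as np
s=read_state();a=np.radians(16.1);p=s['tcp_pos']-np.array([.554,.0677,0])
B=np.array([[np.cos(a),np.sin(a),0],[-np.sin(a),np.cos(a),0],[0,0,1]])
print(s['time_s'],'bin mm',np.round(B@p*1000,1));print('toolaxes in bin\n',np.round(B@R.from_rotvec(s['tcp_rot']).as_matrix(),3))
print('F bin',np.round(B@s['contact_force'],2),'open',round(s['opening'],4),'q',np.round(s['joint_pos'],2))
E
python3 b.py
```

```text
2.1 bin mm [-130.8  181.3  231.2]
toolaxes in bin
 [[-1.     0.004 -0.   ]
 [ 0.004  1.    -0.001]
 [ 0.    -0.001 -1.   ]]
F bin [0.4  0.58 0.43] open -0.0001 q [-0.63  0.21 -0.01  2.08  0.    0.85  1.21]
```

Request:
arm_command(
  plan=[
    [0,0,0,-6,-30,0,1],
    [0,0,0,-6,-30,0,1],
    [0,0,0,-6,-30,0,1],
    [0,0,0,-6,-30,0,1],
    [0,0,0,-6,-30,0,1],
    [0,0,0,-6,-31,0,1],
    [0,0,0,0,0,24,1],
    [0,0,0,0,0,24,1],
    [0,0,0,0,0,23,1],
    [0,0,0,0,0,0,1],
    [0,0,0,0,0,0,1],
  ],
)

```text
time_s: 3.2
tcp_pos: [0.4614, 0.0454, 0.1606]
tcp_rot: [0.442, -3.11, 0.0]
contact_force: [0.4, -0.7, 0.5]
opening: 0.0
gripper_force: 0.0
```

```bash
python3 b.py
python3 - <<'E'
from station import eyes
import cv2
c=eyes.read_camera('scene');cv2.imwrite('pics/s1.png',cv2.resize(c['image'][100:300,200:450],None,fx=3,fy=3))
c=eyes.read_camera('top');cv2.imwrite('pics/t1.png',cv2.resize(c['image'][150:280,225:415],None,fx=4,fy=4))
E
```

```text
3.2 bin mm [-95.1   4.2 160.6]
toolaxes in bin
 [[-1.    -0.001 -0.001]
 [-0.001  1.     0.   ]
 [ 0.001  0.    -1.   ]]
F bin [ 0.17 -0.76  0.46] open 0.0 q [-0.3   0.37  0.09  2.08 -0.05  0.69  1.68]
```

View pics/s1.png

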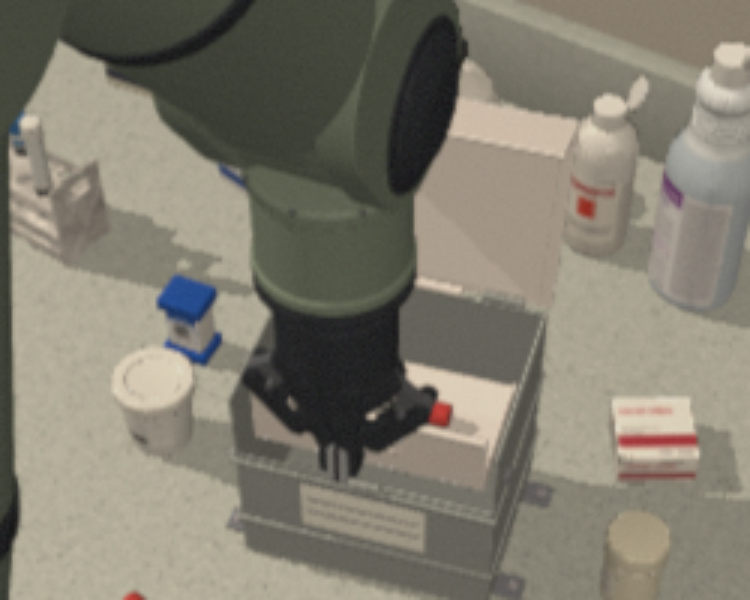

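The fingertips stand in front of the guard, at about (340,460) in the crop, with the tube still untouched on the tray. Now I'll push.

Request:
arm_command(
  plan=[
    [0,0,0,-8,-2,0,1],
    [0,0,0,-7,-2,0,1],
    [0,0,0,-5,0,0,1],
    [0,0,0,-4,0,0,1],
    [0,0,0,-4,0,0,1],
    [0,0,0,-4,0,0,1],
    [0,0,0,-4,0,0,1],
    [0,0,0,-4,0,0,1],
    [0,0,0,-4,0,0,1],
    [0,0,0,0,0,0,1],
  ],
)

```text
time_s: 4.3
tcp_pos: [0.5055, 0.0538, 0.1605]
tcp_rot: [-0.442, 3.11, -0.0]
contact_force: [-2.2, -1.4, 5.8]
opening: 0.0
gripper_force: 2.6
```

```bash
python3 b.py
```

```text
4.3 bin mm [-5.040e+01  1.000e-01  1.605e+02]
toolaxes in bin
 [[-1.    -0.001  0.001]
 [-0.001  1.    -0.   ]
 [-0.001 -0.    -1.   ]]
F bin [-2.45 -0.73  5.77] open 0.0 q [-0.29  0.44  0.09  1.98 -0.06  0.73  1.69]
```

Request:
arm_command(
  plan=[
    [0,0,0,-4,0,0,1],
    [0,0,0,-4,0,0,1],
    [0,0,0,-4,0,0,1],
    [0,0,0,-4,0,0,1],
    [0,0,0,-4,0,0,1],
    [0,0,0,-2,0,0,1],
    [0,0,0,0,0,0,1],
  ],
)

```text
time_s: 5.0
tcp_pos: [0.5263, 0.0599, 0.1603]
tcp_rot: [-0.442, 3.11, 0.0]
contact_force: [-2.7, -0.3, 3.2]
opening: -0.0002
gripper_force: 1.8
```

```bash
python3 b.py
python3 - <<'E'
from station import eyes
import cv2,numpy as np
A=[cv2.resize(eyes.read_camera('scene')['image'][130:300,240:420],None,fx=2.2,fy=2.5),cv2.resize(eyes.read_camera('top')['image'][170:280,260:385],None,fx=3,fy=3)]
A[1]=cv2.resize(A[1],(A[1].shape[1],A[0].shape[0]))
cv2.imwrite('pics/s2.png',np.hstack(A))
E
```

```text
5.0 bin mm [-28.8   0.2 160.3]
toolaxes in bin
 [[-1.    -0.001  0.   ]
 [-0.001  1.     0.   ]
 [-0.     0.    -1.   ]]
F bin [-2.7   0.47  3.18] open -0.0002 q [-0.29  0.47  0.09  1.92 -0.06  0.75  1.68]
```

View pics/s2.png

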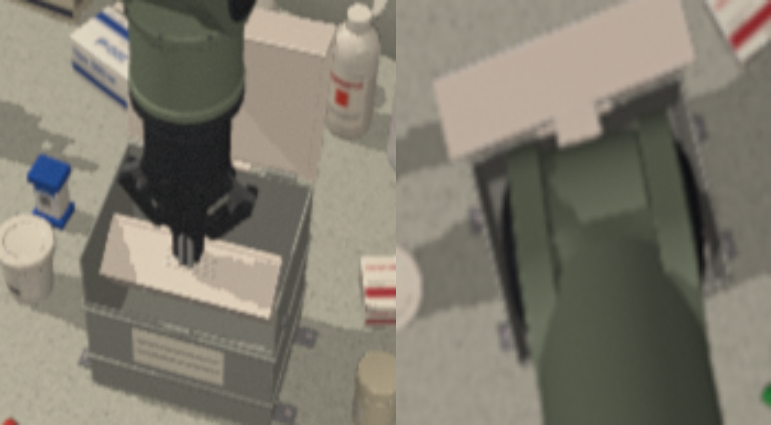

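The tray is well tipped, with the guard's outer face visible at about (190,265) and the finger on it. I'll push 2 mm more, hold, and measure the tray angle.

Request:
arm_command(
  plan=[
    [0,0,0,-2,0,0,1],
    [0,0,0,0,0,0,1],
    [0,0,0,0,0,0,1],
    [0,0,0,0,0,0,1],
    [0,0,0,0,0,0,1],
    [0,0,0,0,0,0,1],
    [0,0,0,0,0,0,1],
  ],
)

```text
time_s: 5.8
tcp_pos: [0.528, 0.0603, 0.1603]
tcp_rot: [-0.442, 3.11, -0.0]
contact_force: [-2.4, -0.8, 2.0]
opening: -0.0003
gripper_force: 1.7
```

```bash
python3 b.py
python3 - <<'E'
from station import eyes
import numpy as np
from h import *
c=eyes.read_camera('scene');W=cloud(c)
a=np.radians(16.1);B=np.array([[np.cos(a),np.sin(a),0],[-np.sin(a),np.cos(a),0],[0,0,1]])
P=(W-np.array([.554,.0677,0]))@B.T
for sgn in (1,-1):
    m=(P[...,0]>-.055)&(P[...,0]<-.015)&(P[...,1]*sgn>.03)&(P[...,1]*sgn<.078)&(P[...,2]>.135)&(P[...,2]<.18)
    Q=P[m];k=np.polyfit(Q[:,0],Q[:,2],1);ce=Q.mean(0);V=np.linalg.svd(Q-ce,full_matrices=False)[2]
    n=V[2]*np.sign(V[2][2]);print(len(Q),ce,n,'tray angle',np.arctan2(n[2],-n[0]))
E
```

```text
5.8 bin mm [-2.710e+01  1.000e-01  1.603e+02]
toolaxes in bin
 [[-1.    -0.001  0.   ]
 [-0.001  1.    -0.   ]
 [-0.    -0.    -1.   ]]
F bin [-2.48 -0.08  2.04] open -0.0003 q [-0.29  0.47  0.09  1.92 -0.06  0.76  1.68]
451 [-0.0335631   0.05403641  0.15070986] [-0.53497043  0.01178581  0.84478858] tray angle 1.006279600737253
487 [-0.03373391 -0.05426278  0.15144834] [-0.53194546  0.01187795  0.84669531] tray angle 1.0098556161735301
```

The tray stood at 1.0 rad and was held for over 0.5 s. Next I'll retreat and rise.

Request:
arm_command(
  plan=[
    [0,0,0,8,0,0,1],
    [0,0,0,12,0,0,1],
    [0,0,0,12,0,0,1],
    [0,0,0,12,0,0,1],
    [0,0,0,12,0,0,1],
    [0,0,0,12,0,0,1],
    [0,0,0,12,0,0,1],
    [0,0,0,0,0,-20,1],
    [0,0,0,0,0,-30,1],
    [0,0,0,0,0,-30,1],
    [0,0,0,0,0,-30,1],
    [0,0,0,0,0,-30,1],
    [0,0,0,0,0,-30,1],
    [0,0,0,0,0,-30,1],
    [0,0,0,0,0,-30,1],
    [0,0,0,0,0,-15,1],
    [0,0,0,0,0,0,1],
  ],
)

```text
time_s: 7.55
tcp_pos: [0.4512, 0.038, 0.4069]
tcp_rot: [-0.441, 3.107, 0.001]
contact_force: [-0.1, -0.3, -0.4]
opening: 0.0
gripper_force: 0.0
```

```bash
python3 b.py
python3 - <<'E'
from station import eyes
import cv2,numpy as np
from h import *
c=eyes.read_camera('scene');cv2.imwrite('pics/s3.png',cv2.resize(c['image'][100:300,220:440],None,fx=3,fy=3))
c=eyes.read_camera('top');W=cloud(c)
a=np.radians(16.1);B=np.array([[np.cos(a),np.sin(a),0],[-np.sin(a),np.cos(a),0],[0,0,1]])
P=(W-np.array([.554,.0677,0]))@B.T
m=(P[...,0]>.03)&(P[...,0]<.15)&(abs(P[...,1])<.09)&(P[...,2]>.3)&(P[...,2]<.36)
Q=P[m];print(len(Q),Q.min(0),Q.max(0)); 
if len(Q)>50: print(np.polyfit(Q[:,0],Q[:,2],1))
E
```

```text
7.55 bin mm [-1.070e+02 -1.000e-01  4.069e+02]
toolaxes in bin
 [[-1.    -0.001  0.003]
 [-0.001  1.    -0.   ]
 [-0.003 -0.    -1.   ]]
F bin [-0.18 -0.24 -0.42] open 0.0 q [-0.32  0.08  0.12  1.77 -0.01  1.29  1.65]
1866 [ 0.0347201  -0.08993323  0.31858977] [0.10623467 0.08992668 0.3457407 ]
[-0.24654525  0.35032136]
```

View pics/s3.png

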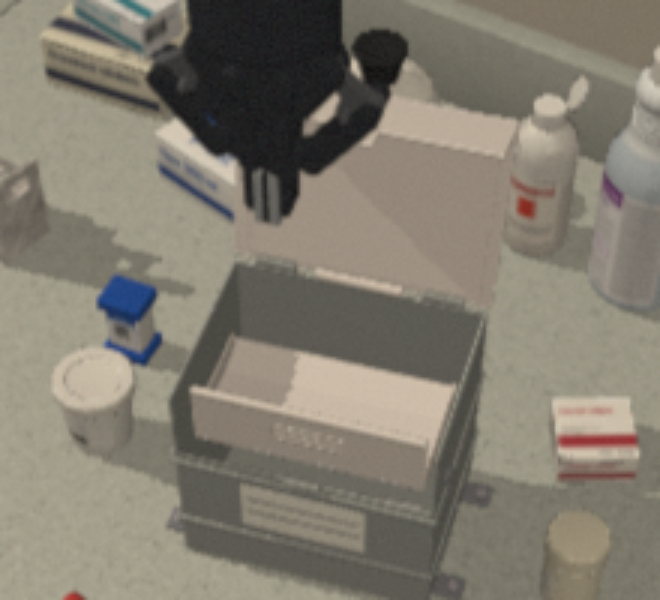

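The tray is level and empty (the tray region is around (320,400)). The hood is still leaning back and the surrounding things have not moved. I'll go over the hood and down behind it.

Request:
arm_command(
  plan=[
    [0,0,0,-20,0,0,1],
    [0,0,0,-30,0,0,1],
    [0,0,0,-30,0,0,1],
    [0,0,0,-30,0,0,1],
    [0,0,0,-30,0,0,1],
    [0,0,0,-30,0,0,1],
    [0,0,0,-30,0,0,1],
    [0,0,0,-30,0,0,1],
    [0,0,0,-30,0,0,1],
    [0,0,0,0,0,0,1],
    [0,0,0,0,0,0,1],
  ],
)

```text
time_s: 8.75
tcp_pos: [0.7006, 0.1103, 0.4032]
tcp_rot: [0.441, -3.108, 0.001]
contact_force: [-0.6, 0.4, -0.0]
opening: -0.0003
gripper_force: 0.0
```

```bash
python3 b.py
```

```text
8.75 bin mm [1.526e+02 2.000e-01 4.032e+02]
toolaxes in bin
 [[-1.    -0.001 -0.003]
 [-0.001  1.    -0.   ]
 [ 0.003 -0.    -1.   ]]
F bin [-0.49  0.51 -0.05] open -0.0003 q [-0.31  0.58  0.13  1.08 -0.07  1.49  1.66]
```

Request:
arm_command(
  plan=[
    [0,0,0,0,0,20,1],
    [0,0,0,0,0,25,1],
    [0,0,0,0,0,25,1],
    [0,0,0,0,0,20,1],
    [0,0,0,0,0,11,1],
    [0,0,0,-6,0,0,1],
    [0,0,0,-8,0,0,1],
    [0,0,0,-8,0,0,1],
    [0,0,0,-8,0,0,1],
    [0,0,0,-6,0,0,1],
    [0,0,0,-6,0,0,1],
    [0,0,0,-6,0,0,1],
    [0,0,0,0,0,0,1],
  ],
)

```text
time_s: 10.05
tcp_pos: [0.7474, 0.124, 0.3039]
tcp_rot: [0.442, -3.11, 0.0]
contact_force: [0.1, 0.3, -0.3]
opening: -0.0005
gripper_force: 0.0
```

```bash
python3 b.py
```

```text
10.05 bin mm [201.4   0.5 303.9]
toolaxes in bin
 [[-1.    -0.001 -0.   ]
 [-0.001  1.     0.   ]
 [ 0.     0.    -1.   ]]
F bin [ 0.18  0.25 -0.32] open -0.0005 q [-0.3   0.71  0.12  1.08 -0.08  1.35  1.66]
```

I had the sign wrong: I moved 48 mm rearward through free space and touched nothing. To go forward I need tool +x.

Request:
arm_command(
  plan=[
    [0,0,0,20,0,0,1],
    [0,0,0,25,0,0,1],
    [0,0,0,20,0,0,1],
    [0,0,0,10,0,0,1],
    [0,0,0,6,0,0,1],
    [0,0,0,6,0,0,1],
    [0,0,0,6,0,0,1],
    [0,0,0,6,0,0,1],
    [0,0,0,6,0,0,1],
    [0,0,0,0,0,0,1],
  ],
)

```text
time_s: 11.05
tcp_pos: [0.6455, 0.0943, 0.3043]
tcp_rot: [0.442, -3.11, 0.0]
contact_force: [0.4, -0.2, -0.4]
opening: 0.0
gripper_force: 0.0
```

```bash
python3 b.py
```

```text
11.05 bin mm [9.530e+01 2.000e-01 3.043e+02]
toolaxes in bin
 [[-1.    -0.001 -0.   ]
 [-0.001  1.    -0.   ]
 [ 0.    -0.    -1.   ]]
F bin [ 0.35 -0.33 -0.42] open 0.0 q [-0.31  0.51  0.12  1.44 -0.06  1.2   1.67]
```

```bash
cat > v.py <<'E'
from station import eyes
import cv2,numpy as np
from h import *
A=[]
a=np.radians(16.1);B=np.array([[np.cos(a),np.sin(a),0],[-np.sin(a),np.cos(a),0],[0,0,1]])
for n in ('scene','top'):
    c=eyes.read_camera(n);P=(cloud(c)-np.array([.554,.0677,0]))@B.T
    A.append(cv2.resize(c['image'][100:300,220:420] if n=='scene' else c['image'][150:280,255:385],(390,390)))
    s=(abs(P[...,1])>.05)&(abs(P[...,1])<.09)&(P[...,0]>-.11)&(P[...,0]<.15)&(P[...,2]>.19)&(P[...,2]<.36)
    Q=P[s]; print(n,len(Q),Q.min(0) if len(Q) else '',Q.max(0) if len(Q) else '')
    if len(Q)>50:
        V=np.linalg.svd(Q-Q.mean(0),full_matrices=False)[2];print(Q.mean(0),V[2])
import sys
cv2.imwrite(f'pics/{sys.argv[1]}.png',np.hstack(A))
E
python3 v.py v1
```

```text
scene 2068 [ 0.02616202 -0.08998129  0.19010228] [0.08387241 0.08995936 0.33384005]
[ 0.06476886 -0.00326716  0.27048141] [-0.9902327   0.00419459 -0.1393614 ]
top 313 [ 0.02913415 -0.08998883  0.32178852] [0.08188185 0.08997733 0.33873137]
[ 0.05450286 -0.05241676  0.33075173] [-0.08351381 -0.00186664 -0.99650487]
```

View pics/v1.png

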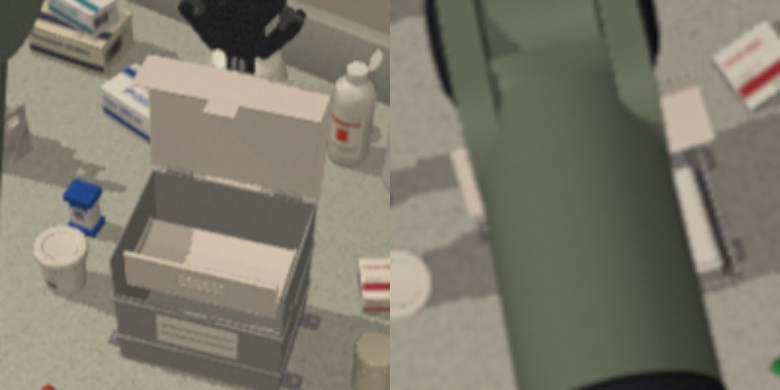

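The hood has moved to about 1.65 rad. The finger is behind its edge and on the outer face only, so I'll follow the arc.

Request:
arm_command(
  plan=[
    [0,0,0,6,0,0,1],
    [0,0,0,6,0,1,1],
    [0,0,0,6,0,0,1],
    [0,0,0,7,0,1,1],
    [0,0,0,7,0,1,1],
    [0,0,0,8,0,2,1],
    [0,0,0,8,0,2,1],
    [0,0,0,7,0,2,1],
    [0,0,0,8,0,3,1],
    [0,0,0,8,0,4,1],
    [0,0,0,8,0,5,1],
    [0,0,0,7,0,5,1],
    [0,0,0,0,0,0,1],
  ],
)

```text
time_s: 12.45
tcp_pos: [0.5624, 0.0702, 0.2777]
tcp_rot: [0.441, -3.109, 0.0]
contact_force: [0.3, 0.5, -0.7]
opening: 0.0
gripper_force: 0.0
```

```bash
python3 b.py; python3 v.py v2
```

```text
12.45 bin mm [8.700e+00 1.000e-01 2.777e+02]
toolaxes in bin
 [[-1.    -0.001 -0.001]
 [-0.001  1.     0.   ]
 [ 0.001  0.    -1.   ]]
F bin [ 0.38  0.36 -0.69] open 0.0 q [-0.31  0.38  0.11  1.71 -0.05  1.06  1.67]
scene 1194 [-0.06283024 -0.08990015  0.19347322] [0.0557797  0.08995575 0.35976032]
[-0.03922993 -0.00322828  0.28249307] [-0.7436588  -0.01450193  0.66840204]
top 292 [-0.05898695 -0.0899603   0.24444728] [0.02240361 0.08991477 0.30237424]
[-0.02799277 -0.04223132  0.28391176] [-0.01011367 -0.01576627  0.99982455]
```

Request:
arm_command(
  plan=[
    [0,0,0,7,0,5,1],
    [0,0,0,7,0,5,1],
    [0,0,0,6,0,7,1],
    [0,0,0,5,0,7,1],
    [0,0,0,5,0,8,1],
    [0,0,0,4,0,8,1],
    [0,0,0,4,0,8,1],
    [0,0,0,3,0,8,1],
    [0,0,0,3,0,9,1],
    [0,0,0,2,0,9,1],
    [0,0,0,1,0,7,1],
    [0,0,0,1,0,5,1],
    [0,0,0,0,0,4,1],
    [0,0,0,0,0,0,1],
  ],
)

```text
time_s: 13.95
tcp_pos: [0.5172, 0.0572, 0.1878]
tcp_rot: [0.442, -3.11, 0.0]
contact_force: [0.6, 0.1, -1.2]
opening: 0.0001
gripper_force: 0.0
```

```bash
python3 b.py
```

```text
13.95 bin mm [-3.830e+01  1.000e-01  1.878e+02]
toolaxes in bin
 [[-1.    -0.001 -0.001]
 [-0.001  1.    -0.   ]
 [ 0.001 -0.    -1.   ]]
F bin [ 0.57 -0.07 -1.16] open 0.0001 q [-0.3   0.41  0.1   1.92 -0.05  0.81  1.68]
```

Request:
arm_command(
  plan=[
    [0,0,0,0,0,1,1],
    [0,0,0,0,0,1,1],
    [0,0,0,0,0,1,1],
    [0,0,0,0,0,0,1],
    [0,0,0,0,0,0,1],
  ],
)

```text
time_s: 14.45
tcp_pos: [0.5175, 0.0573, 0.1859]
tcp_rot: [-0.441, 3.11, 0.0]
contact_force: [-3.5, -1.0, 10.2]
opening: -0.0001
gripper_force: 5.5
```

```bash
python3 b.py
```

```text
14.45 bin mm [-3.790e+01  1.000e-01  1.859e+02]
toolaxes in bin
 [[-1.    -0.001  0.001]
 [-0.001  1.     0.   ]
 [-0.001  0.    -1.   ]]
F bin [-3.66  0.03 10.2 ] open -0.0001 q [-0.3   0.42  0.1   1.92 -0.06  0.8   1.68]
```

It's resting at z = 186 mm, the shut height, with 10 N. I'll press a little more, then lift clear.

Request:
arm_command(
  plan=[
    [0,0,0,0,0,1,1],
    [0,0,0,0,0,1,1],
    [0,0,0,0,0,0,1],
    [0,0,0,0,0,0,1],
    [0,0,0,0,0,-5,1],
    [0,0,0,0,0,-15,1],
    [0,0,0,0,0,-30,1],
    [0,0,0,0,0,-30,1],
    [0,0,0,10,0,-30,1],
    [0,0,0,20,20,-30,1],
    [0,0,0,15,40,0,1],
    [0,0,0,10,45,0,1],
    [0,0,0,10,45,0,1],
    [0,0,0,10,45,0,1],
    [0,0,0,0,45,0,1],
    [0,0,0,0,45,0,1],
    [0,0,0,0,0,0,1],
  ],
)

```text
time_s: 16.15
tcp_pos: [0.3635, 0.3152, 0.3232]
tcp_rot: [0.452, -3.108, -0.003]
contact_force: [0.0, -0.6, 0.7]
opening: 0.0003
gripper_force: 0.0
```

```bash
python3 b.py
python3 - <<'E'
from station import eyes
import cv2,numpy as np
from h import *
a=np.radians(16.1);B=np.array([[np.cos(a),np.sin(a),0],[-np.sin(a),np.cos(a),0],[0,0,1]]);A=[]
for n in ('scene','top'):
    c=eyes.read_camera(n);P=(cloud(c)-np.array([.554,.0677,0]))@B.T
    A.append(cv2.resize(c['image'][100:300,220:440] if n=='scene' else c['image'][150:280,225:415],(395,360)))
    s=(abs(P[...,1])<.085)&(P[...,0]>-.07)&(P[...,0]<.06)&(P[...,2]>.16)&(P[...,2]<.24)
    Q=P[s];k=np.linalg.lstsq(np.c_[Q,np.ones(len(Q))][:,[0,1,3]],Q[:,2],rcond=None)[0];print(n,len(Q),'slope x,y, z0',k)
cv2.imwrite('pics/end.png',np.hstack(A))
E
```

```text
16.15 bin mm [-114.4  290.6  323.2]
toolaxes in bin
 [[-1.    -0.008 -0.   ]
 [-0.008  1.     0.002]
 [ 0.     0.002 -1.   ]]
F bin [-0.13 -0.57  0.74] open 0.0003 q [-0.75  0.2  -0.11  1.84  0.02  1.11  1.  ]
scene 3832 slope x,y, z0 [-0.0037317  -0.00294337  0.18516666]
top 3490 slope x,y, z0 [-0.00160344  0.00100717  0.18701103]
```

View pics/end.png

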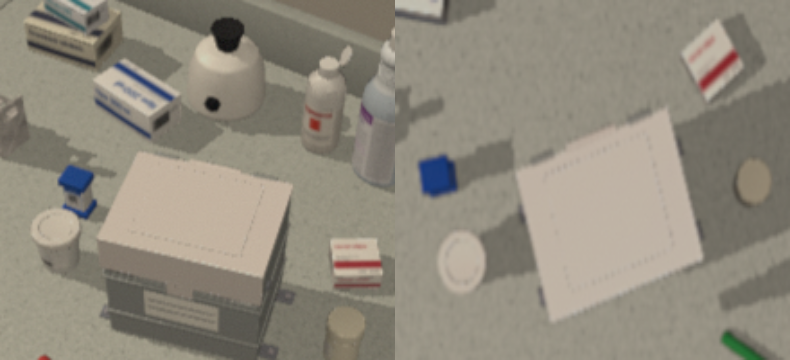

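The hood lies flat (slope under 0.004, z = 0.186) with its skirt down in front. The neighbouring things are where they stood and the robot is clear.

```bash
python3 -c "
from station import manip
print(manip.close_job())"
```

```text
the job is handed in; nothing more can be done
None
```

The job is handed in at about 16 s of the 51 s allowed: the tray was held at 1.0 rad and came back level and empty, the hood is flipped over and pressed fully shut, nothing beside the bin moved, and the robot is clear.

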